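Stack a keyed sample tray on a sampler carousel

ROBOT

A 6-joint arm with a two-finger parallel gripper is mounted at the origin on a cart in front of the work surface, level with it; the furniture and walls round the work are solid. World frame = base frame: x ahead of the robot, y to its left, z up, the work surface at z = 0. Lengths are in m, angles in rad, forces in N, time in s.
With the tool pointing down it reaches from about 0.425 to 0.95 m from the base axis. Payload 3.5 kg.
Tool frame: the origin (TCP) lies midway between the tips of the shut fingers; the grasp point (between the pads) lies 19 mm behind it; z points along the fingers, y is the line along which they close (so a half turn about z gives the same grasp; the last joint's range is limited). The gripper opens to 85 mm and grips with 20 to 120 N. Pads are 22 mm wide; open, the fingers measure 114 mm over their backs; the gripper's body (76 mm by 85 mm) begins 54 mm behind the grasp point. The pads swing forward as they close: fully open they stand 13 mm farther back than shut.
Start: joints at [1.105, 0.286, 1.577, -0, 1.279, -0.15], TCP at [0.21, 0.642, 0.231] pointing down, gripper open.
Joint ranges: [-2.77, 2.77], [-0.9, 2.22], [0.21, 2.48], [-1.53, 4.67], [0.24, 2.81], [-2.84, 2.84]. Speed limits (rad/s): [2.79, 2.79, 3.14, 3.14, 3.14, 3.14].

INTERFACE

Orientations are given as a unit quaternion [x, y, z, w].
In Python, from plant import get_state, read_camera, ctrl gives the robot as it stands.
- The arm moves only by the shell command python3 -m crank 'ROWS' [FORCE]. ROWS is JSON, a list of rows, each a list of 3 entries, a list of its own where there are three numbers: the shift along the tool's x, y, z in mm, then the turn about the tool's z in degrees, then the closure in counts, from 0 (fully open) to 255 (shut). In form: [[[tx, ty, tz], yaw, claw], ...]. A call has 1 to 10 rows; each row is the pose to reach, as a shift and turn from the pose commanded when the call began, along the tool's axes at that moment; what a row does not reach only later rows make up. A row lasts 1/10 s, in which the tool goes at most 50 mm and 8.59 degrees, less where a joint would pass 70% of its speed; a pose out of reach is approached as far as the arm can. A call with a gripper value outside its range is refused whole. The fingers move at their own pace and stop on an object; FORCE is the grip in N (left out, the last holds). Time passes only in rows, so rows that repeat a pose let the fingers close. It gives the time, the measured TCP pose, the force, the opening and the grip force at its end, in the units of the state.
- get_state(): the state, without advancing time (a new reading comes with each control period).
- read_camera(name): name is "side" or "top" or "wrist"; returns a dict with "frame" (400x640x3 uint8, blue, green, red), "range_z" (400x640 float32, m along the optical axis (not along the pixel's ray), 0 where there is no reading), "vfov" (degrees; the focal length in pixels is half the picture's height over the tangent of half this angle, whatever the lens; pixels are square), "cx", "cy" (the principal point, pixels), "origin" and "orientation" of the camera in the world. Camera axes: x right, y down, z forward; pixel columns grow to the right and rows downward; lengths in m; the calibration is good to about 2 mm. A picture is of the moment at which its call begins.
- ctrl.sign_off(): hands the job in; it is judged then, once.
The state is a dict: "time": time; "qpos": joint angles; "dq": joint speeds; "joint_efforts": joint torques, N m; "eef_pos": TCP position; "tcp_rot": TCP orientation; "contact_force": force on the tool from outside, world axes, zero at the start; "wrist_torque": the same for the moment, N m; "opening": opening from 0.0 (shut) to 1.0 (fully open); "finger_force": force on a finger pad.
Only numpy, scipy, OpenCV 4.12 (cv2) and the standard library are available. Lean on these libraries where they do the work, as an engineer would, in place of code of your own. Each camera call takes 0.05 s, during which the arm holds its last target. There are 200 camera calls.

TASK

Lift the loose round sample tray by its handle and stack it on the lower tray of the sampler base, so that the notch in its rim drops over the key on the lower tray and it sits level and fully down, then let go of it. The lower tray can stand turned either way, so find the key by eye or by touch, without forcing the tray; leave the bottle, the dish and the power brick alone.

Things in the scene. Friction and masses are not known exactly. Their poses are not given: they have to be found in the camera images.
- tray_handle (a point): Centre of the handle bar of the loose round grey sample tray. The black bar is 60 mm long along the tray's y, 14 mm wide along its x (grip across this), 22 mm high, its centre 81 mm above the tray's underside. It stands on two steel posts, 10 mm thick, 22 mm either side of the centre along y; ten vials fixed round it reach only to 46 mm.
- tray: The same loose tray, 0.35 kg (varies by a third), 124 mm across; origin at the centre of its underside, z up. Its hanging rim is 104 mm across inside and 26 mm high; the deck's underside is 16 mm above the rim's foot. One notch, 14 mm wide, cuts right through the rim at the tray's -x side, midway between the handle's ends.
- base_top (a point): Centre of the top face of the fixed square grey sampler base (130 x 130 mm, top 30 mm above the worktop; a black strip on one side marks its own -x side). On it stands the grey lower tray, which does not lift. Fully down, the handle centre of the stacked tray is 111 mm above this point; out of line its rim rides on the key, 8 mm too high.
- base: The base with the lower tray; origin at the centre of its underside, z up. The lower tray is on a stiff turntable (1.5 N m to turn; a light touch leaves it). Its key points up to 0.45 rad either way from the base's -x side; this angle is not reported. The stacked tray is in line when its notch is over the key within 0.035 rad.
- land (a point): Centre of the lower tray's flat land, 30 mm above the base's top, axes as the base's. The lower tray is 124 mm across; a round shoulder 98 mm across rises 14 mm above the land, with a 4 mm chamfer, and centres the loose tray's rim. The one key, 10 mm wide and 8 mm high, stands on the land against the shoulder, 49 to 60 mm from the centre.
- buffer_7_mid (a point): Bystander: middle of a small round bottle with a yellow cap, 48 mm across, 100 mm high. Leave it alone.
- petri_a_mid (a point): Bystander: middle of a covered round dish, 66 mm across, 16 mm high. Leave it alone.
- power_brick_mid (a point): Bystander: middle of a black power brick, 52 x 105 x 32 mm. Leave it alone.
- electrode_arm_1: A fixed cream electrode stand like a small desk lamp, at the left; origin near its foot. Its jointed arm, about 0.1 m either way, reaches up to 0.30 m. Keep clear: go over it.
- electrode_arm_3: A second such stand, in front of the work, up to 0.25 m high; its head reaches about 0.13 m from its origin. Keep clear: go over it.

How it is judged:
On the way:
1. the tray is lifted clear of the worktop, upright, to carry it over the lower tray (height (world z) of tray_handle above 0.15 m and angle between tray's own z axis and vertical below 0.3 rad), for 0.2 s.
At the end, for the whole second after the job is handed in: The tray rests on the lower tray with the key in its notch: handle centre 108.5 to 113.5 mm above the base's top, centred within 6 mm, level within 0.025 rad, at rest (z of tray_handle in the frame of base_top between 0.1085 and 0.1135 m and horizontal distance between tray and base below 0.006 m and angle between tray's own z axis and vertical below 0.025 rad and linear speed of tray below 0.02 m/s and angular speed of tray below 0.1 rad/s); the robot touches nothing.
It fails at once if the tray is forced: pushed on the lower tray or base with more than 100 N (contact force between tray and base above 100 N).
It fails at once if a bystander (bottle, dish, power brick) is moved more than 30 mm (distance of any of buffer_7_mid, petri_a_mid, power_brick_mid from where it was at the start of the episode above 0.03 m).
It also fails if it takes over 64 s, if anything falls off the work surface, if the arm or the gripper's body presses on something with over 40 N, if the wrist force passes 120 N, or if a joint passes its speed limit or range.

## Working session

There is one attempt and no reset: what is moved stays moved. The work goes in short steps, Python scripts to look and compute and a shell command to move; the robot and the scene stay as the last step left them, time stands still between calls to the robot, and variables do not carry over. Pictures are saved under pics/ and viewed, at most 10 in all, crops included, and the job is handed in when it is done.

```bash
mkdir -p pics; ls
cat > h.py <<'E'
import numpy as np, cv2
from scipy.spatial.transform import Rotation as R
from plant import get_state, read_camera, ctrl
def cloud(c):
    f=200/np.tan(np.radians(c["vfov"])/2); v,u=np.mgrid[0:400,0:640]; z=c["range_z"]
    p=np.stack([(u-c["cx"])/f*z,(v-c["cy"])/f*z,z],-1)
    return p@R.from_quat(c["orientation"]).as_matrix().T+np.array(c["origin"])
E
python3 - <<'E'
from h import *
s=get_state(); print(s)
for n in("top","side"):
    c=read_camera(n); print(n,c["vfov"],c["cx"],c["cy"],c["origin"],c["orientation"])
    np.savez(n+".npz",**c); cv2.imwrite(f"pics/{n}0.png",c["frame"])
E
```

```text
pics
{'time': 0.0, 'qpos': array([ 1.10497994e+00,  2.87214737e-01,  1.57820400e+00, -9.66909727e-08,
        1.27859044e+00, -1.50015351e-01]), 'dq': array([ 4.27373383e-04,  1.10684049e-03, -4.27606774e-07,  7.74459392e-04,
        1.36972589e-04,  4.11170180e-05]), 'joint_efforts': array([ 1.63241398e-04, -4.05992067e+01, -2.92616719e+01, -9.09144273e-05,
        5.84724228e-03, -9.58232448e-06]), 'eef_pos': array([0.20931904, 0.64102337, 0.22989984]), 'tcp_rot': array([ 1.57245062e-01,  9.87558874e-01, -1.15144827e-03, -3.66147742e-04]), 'contact_force': array([ 0.01655201, -0.91564522, -0.24027241]), 'wrist_torque': array([-0.01921993,  0.00077571,  0.00500044]), 'finger_force': 0.0, 'opening': 1.0054631219131254}
top 48.592990707205786 314.6151666533231 199.71404452672758 [0.50440014 0.1224119  1.12616659] [-0.69859237  0.71533399 -0.01324055  0.00952273]
side 53.97403974499843 313.7648258587482 202.2060372775378 [0.43870353 0.88878239 0.66226361] [-0.05629382  0.89094304 -0.44871324  0.04132719]
```

View pics/top0.png

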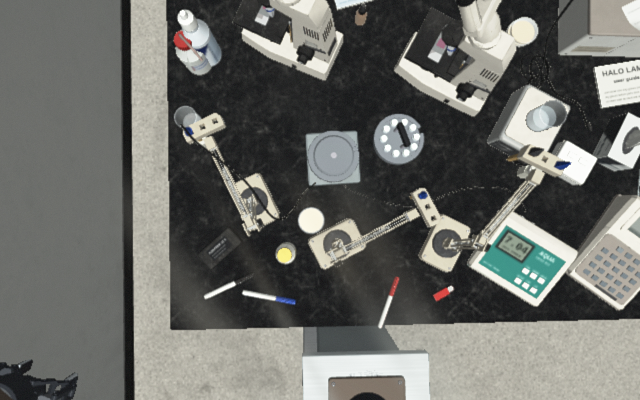

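View pics/side0.png

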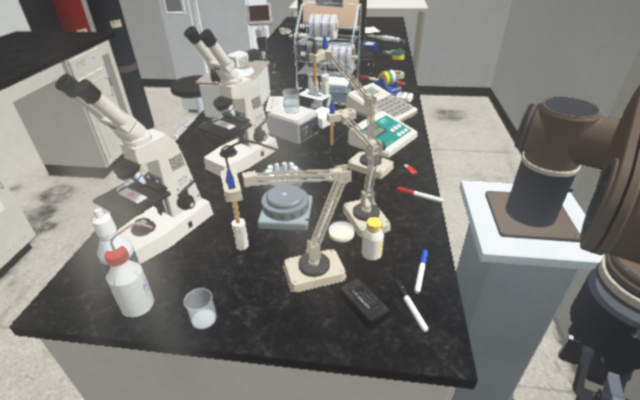

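Top view: sampler base at about (333,157), loose tray at (399,139) with its bar tilted; dish (311,220), bottle (285,254), stand in front (335–430,190–245), left stand (190–260,110–220). Now I'll measure with depth and zoom in.

Run:
```python
from h import *
c=dict(np.load("top.npz")); P=cloud(c); fr=c["frame"]; X,Y,Z=P[...,0],P[...,1],P[...,2]
def pt(u,v): print((u,v),P[v,u].round(4))
for q in [(333,157),(310,136),(356,136),(308,182),(358,182),(404,133),(385,155)]: pt(*q)
roi=np.zeros(Z.shape,bool); roi[105:195,295:435]=1
g=lambda lo,hi,a,b: roi&(Z>lo)&(Z<hi)&(np.arange(640)[None]>a)&(np.arange(640)[None]<b)
for nm,m in [("base",g(.02,.04,295,367)),("low",g(.05,.085,295,367)),("bar",g(.08,.11,367,435)),("tray",g(.018,.036,367,435))]:
    if m.sum()<5: print(nm,m.sum()); continue
    xy=np.stack([X[m],Y[m]],1).astype(np.float32); r=cv2.minAreaRect(xy*1000)
    print(nm,m.sum(),xy.mean(0).round(4),np.median(Z[m]).round(4),r,cv2.minEnclosingCircle(xy*1000))
for nm,(u0,v0) in {"a":(333,157),"b":(399,139)}.items():
    k=fr[v0-32:v0+32,u0-40:u0+40]; cv2.imwrite(f"pics/c{nm}.png",cv2.resize(k,None,fx=6,fy=6,interpolation=cv2.INTER_CUBIC))
a=cv2.imread("pics/ca.png");b=cv2.imread("pics/cb.png")
cv2.imwrite("pics/cab.png",cv2.resize(np.hstack([a,b]),(800,320)))
```

```text
(333, 157) [0.639  0.0702 0.0742]
(310, 136) [0.6976 0.1239 0.0343]
(356, 136) [0.6958 0.0095 0.03  ]
(308, 182) [0.5842 0.1316 0.0259]
(358, 182) [0.583  0.0046 0.0016]
(404, 133) [ 0.6894 -0.097   0.0923]
(385, 155) [ 0.6469 -0.0616  0.0283]
base 637 [0.6331 0.0728] 0.0307 ((644.5225219726562, 68.7226791381836), (129.96551513671875, 131.7634735107422), 2.334446907043457) ((643.580810546875, 69.71026611328125), 88.48568725585938)
low 2087 [0.6418 0.0709] 0.0734 ((623.7753295898438, 73.1294174194336), (123.54649353027344, 163.38145446777344), 81.44412994384766) ((623.397216796875, 88.6177978515625), 91.46703338623047)
bar 172 [ 0.6875 -0.095 ] 0.0924 ((687.7341918945312, -96.26466369628906), (58.99851989746094, 14.98560619354248), 18.66042137145996) ((687.0881958007812, -94.33698272705078), 29.50617027282715)
tray 1358 [ 0.6857 -0.0929] 0.0255 ((688.1066284179688, -95.95881652832031), (121.86489868164062, 124.68287658691406), 43.765869140625) ((687.689453125, -96.61051177978516), 62.92633819580078)
```

View pics/cab.png

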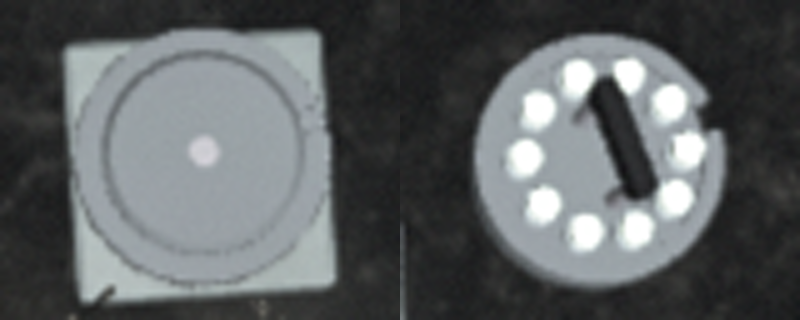

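Run:
```python
from h import *
c=dict(np.load("top.npz")); P=cloud(c); X,Y,Z=P[...,0],P[...,1],P[...,2]
m=(Z>.0715)&(Z<.078)&(np.hypot(X-.644,Y-.069)<.052)
xy=np.stack([X[m],Y[m]],1).astype(np.float32)*1000
print("shoulder",cv2.minEnclosingCircle(xy),xy.mean(0),np.median(Z[m]))
m=(Z>.05)&(np.hypot(X-.644,Y-.069)<.07); xy=np.stack([X[m],Y[m]],1).astype(np.float32)*1000; print("disc",cv2.minEnclosingCircle(xy))
x0,y0=.644,.069
r=np.hypot(X-x0,Y-y0);a=np.degrees(np.arctan2(Y-y0,X-x0))
for k in range(-180,180,8):
    m=(r>.052)&(r<.059)&(a>=k)&(a<k+8); print(k,m.sum(),(Z[m].mean()*1000).round(1),(Z[m].max()*1000).round(1),end=" | ")
s=dict(np.load("side.npz")); k=s["frame"][165:245,235:335]; cv2.imwrite("pics/cs.png",cv2.resize(k,None,fx=7,fy=7,interpolation=cv2.INTER_CUBIC))
```

```text
shoulder ((645.841064453125, 68.38322448730469), 50.22967529296875) [644.29193  70.52862] 0.07514339461857245
disc ((644.6749267578125, 69.78876495361328), 63.100311279296875)
-180 8 62.0 65.9 | -172 10 60.8 63.4 | -164 9 61.4 65.6 | -156 10 61.3 63.3 | -148 9 61.5 64.4 | -140 9 61.3 64.2 | -132 9 61.1 63.7 | -124 9 61.6 62.8 | -116 9 61.9 64.1 | -108 9 62.0 64.2 | -100 9 60.8 63.2 | -92 11 61.1 64.1 | -84 10 63.2 69.0 | -76 10 69.3 73.9 | -68 9 61.7 62.8 | -60 9 61.0 63.6 | -52 10 61.4 64.8 | -44 9 62.0 64.0 | -36 8 61.4 64.5 | -28 11 60.9 62.9 | -20 9 60.8 63.0 | -12 9 61.3 63.9 | -4 9 61.8 64.6 | 4 11 61.3 65.0 | 12 9 61.8 65.3 | 20 9 62.2 64.8 | 28 11 60.6 63.9 | 36 8 61.0 64.8 | 44 10 61.8 64.5 | 52 9 60.9 63.1 | 60 10 61.6 65.9 | 68 8 61.4 62.7 | 76 8 60.9 63.0 | 84 10 61.2 66.1 | 92 8 60.6 64.2 | 100 10 61.5 66.3 | 108 8 61.7 63.1 | 116 10 61.9 63.8 | 124 8 62.5 64.1 | 132 10 62.4 66.4 | 140 10 61.3 63.1 | 148 8 61.6 64.0 | 156 10 61.7 65.3 | 164 9 60.4 62.5 | 172 8 60.6 66.0 |
```

View pics/cs.png

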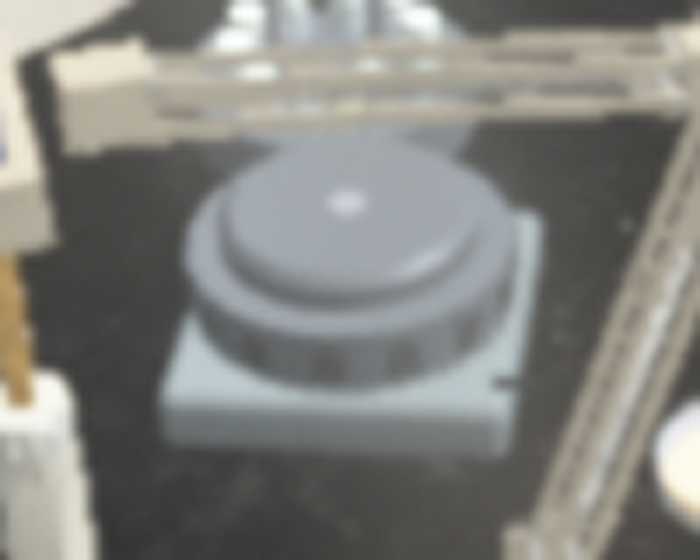

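Top depth: key clear near −77° (world), lower tray centred at about (0.645, 0.069); the loose tray's notch is near −71°. Side crop shows no key on the near side, which agrees. I'll go over the stands to above the base for a wrist look.

```bash
cat >> h.py <<'E'
def to(x,y,z,ang):  # shift for TCP target and angle (deg) of tool y
    s=get_state(); M=R.from_quat(s["tcp_rot"]).as_matrix()
    d=M.T@(np.array([x,y,z])-s["eef_pos"])*1000; a=np.degrees(np.arctan2(M[1,1],M[0,1]))
    print("shift",d.round(1),"yaw",round((a-ang+180)%360-180,2),"z-axis",M[:,2].round(4),"pos",s["eef_pos"].round(4),"ang",a.round(2),"q",s["qpos"].round(2),"t",round(s["time"],2),"F",s["contact_force"].round(1))
E
python3 -m crank '[[[0,0,-50],0,0],[[0,0,-100],0,0],[[0,0,-150],0,0],[[0,0,-190],0,0],[[-592,-409,-190],143,0],[[-592,-409,-190],143,0],[[-592,-409,-190],143,0],[[-592,-409,-190],143,0],[[-592,-409,-190],143,0],[[-592,-409,-190],143,0]]' 60
python3 -c "
from h import *
to(.645,.069,.42,-71.3)"
```

```text
time: 1.1
eef_pos: [0.3919, 0.4011, 0.4208]
tcp_rot: [0.574, 0.819, -0.0, -0.0]
contact_force: [1.0, 0.6, 1.1]
opening: 0.999
finger_force: 0.0
shift [-398.6  124.2    0.8] yaw 91.31 z-axis [-6.e-04 -4.e-04 -1.e+00] pos [0.3919 0.4011 0.4208] ang 20.01 q [ 0.62 -0.05  1.6   0.    1.59  0.27] t 1.1 F [1.  0.6 1.1]
```

```bash
python3 -m crank '[[[-399,124,0],91,0],[[-399,124,0],91,0],[[-399,124,0],91,0],[[-399,124,0],91,0],[[-399,124,0],91,0],[[-399,124,0],91,0],[[-399,124,0],91,0],[[-399,124,0],91,0],[[-399,124,0],91,0],[[-399,124,0],91,0]]'
python3 - <<'E'
from h import *
to(.645,.069,.30,-71.3)
c=read_camera("wrist"); np.savez("w1.npz",**c); cv2.imwrite("pics/w1.png",c["frame"]); print(c["origin"],R.from_quat(c["orientation"]).as_matrix().round(2),c["vfov"])
to(.689,-.0963,.30,-71.3)
E
```

```text
time: 2.1
eef_pos: [0.6475, 0.0686, 0.419]
tcp_rot: [0.979, 0.206, -0.002, -0.0]
contact_force: [-0.9, 1.2, 0.4]
opening: 1.001
finger_force: 0.0
shift [ -1.8  -1.2 119. ] yaw 5.1 z-axis [-3.1e-03 -5.0e-04 -1.0e+00] pos [0.6475 0.0686 0.419 ] ang -66.2 q [-0.05  0.16  1.39 -0.    1.59  1.11] t 2.1 F [-0.9  1.2  0.4]
[0.71697437 0.09958898 0.56167155] [[ 0.4  -0.87 -0.28]
 [-0.92 -0.38 -0.12]
 [-0.    0.3  -0.95]] 67.15628324818033
shift [-27.8 169.4 119.4] yaw 4.95 z-axis [-2.8e-03  1.0e-04 -1.0e+00] pos [0.6469 0.07   0.4195] ang -66.35 q [-0.05  0.16  1.39 -0.    1.59  1.11] t 2.15 F [-0.2  0.4 -0.1]
```

View pics/w1.png

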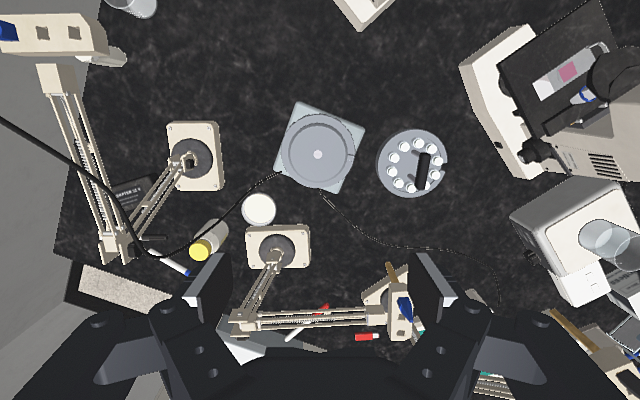

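Wrist view: base at (318,150) with key marks near (350,155); tray at (411,163) with notch at (445,165). I'll drop lower over the base for a finer key angle.

```bash
python3 -m crank '[[[-2,-1,50],5,0],[[-2,-1,100],5,0],[[-2,-1,150],5,0],[[-2,-1,200],5,0],[[-2,-1,220],5,0],[[-2,-1,220],5,0],[[-2,-1,220],5,0]]'
cat > low.py <<'E'
from h import *
c=read_camera("wrist"); np.savez("w2.npz",**c); P=cloud(c); X,Y,Z=P[...,0],P[...,1],P[...,2]
rr=np.hypot(X-.645,Y-.069)
m=(Z>.0715)&(Z<.079)&(rr<.054); xy=np.stack([X[m],Y[m]],1).astype(np.float32)*1000
print("shoulder",m.sum(),cv2.minEnclosingCircle(xy),cv2.fitEllipse(cv2.convexHull(xy)),np.median(Z[m]))
m=(Z>.05)&(rr<.068); xy=np.stack([X[m],Y[m]],1).astype(np.float32)*1000
e=cv2.fitEllipse(cv2.convexHull(xy)); print("disc",cv2.minEnclosingCircle(xy),e)
x0,y0=np.array(e[0])/1000
r=np.hypot(X-x0,Y-y0);a=np.degrees(np.arctan2(Y-y0,X-x0))
m=(r>.0525)&(r<.059)&(Z>.0645)&(a<-45)&(a>-110)
print("key",m.sum(),X[m].mean(),Y[m].mean(),np.median(Z[m]),"ang",np.median(a[m]),a[m].mean(),np.percentile(a[m],[3,97]))
f=c["frame"]; cv2.imwrite("pics/w2.png",f)
m=(Z>.018)&(Z<.036)&(rr<.1); xy=np.stack([X[m],Y[m]],1).astype(np.float32)*1000; print("base",cv2.minAreaRect(xy))
to(.688,-.0963,.25,-71.3)
E
python3 low.py
```

```text
time: 2.85
eef_pos: [0.6442, 0.0722, 0.2019]
tcp_rot: [0.986, 0.169, 0.0, 0.0]
contact_force: [-0.0, 0.0, 0.3]
opening: 1.001
finger_force: 0.0
shoulder 7694 ((643.5018310546875, 71.48991394042969), 48.40874481201172) ((643.2463989257812, 71.34497833251953), (95.51876831054688, 95.65579223632812), 83.71149444580078) 0.07416779047728408
disc ((645.1564331054688, 69.07717895507812), 67.98968505859375) ((644.5996704101562, 69.52717590332031), (121.84090423583984, 134.7017059326172), 19.455305099487305)
key 2764 0.6677467593871468 0.018256888110040222 0.270040618123785 ang -64.07141256447798 -65.75278240251518 [-78.22095863 -58.53034879]
base ((642.1929931640625, 70.3594741821289), (131.7747802734375, 131.63906860351562), 2.48309588432312)
shift [-15.5 173.2 -46.2] yaw 0.77 z-axis [ 3.5e-03 -2.0e-04 -1.0e+00] pos [0.6451 0.0721 0.2037] ang -70.53 q [-0.04  0.25  1.67 -0.    1.22  1.19] t 2.9 F [ 0.6 -0.4 -0.3]
```

View pics/w2.png

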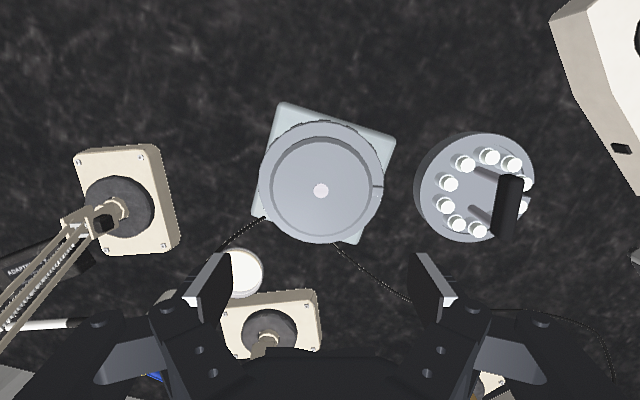

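Closer wrist view: dot/centre at (321,190), key at (377,187); tray bar at (507,205). Compute key and tray with one sound mask.

Run:
```python
from h import *
c=dict(np.load("w2.npz")); P=cloud(c); X,Y,Z=P[...,0],P[...,1],P[...,2]
x0,y0=.6433,.0714
r=np.hypot(X-x0,Y-y0);a=np.degrees(np.arctan2(Y-y0,X-x0))
m=(r>.0525)&(r<.059)&(Z>.064)&(Z<.0725)&(a<-45)&(a>-110)
print("key",m.sum(),X[m].mean(),Y[m].mean(),np.median(Z[m]),"ang",np.median(a[m]),np.percentile(a[m],[3,97]))
for k in range(-96,-52,2):
    q=(r>.0525)&(r<.059)&(Z<.08)&(a>=k)&(a<k+2); print(k,q.sum(),(1000*Z[q].mean()).round(1),end=" | ")
print()
rt=np.hypot(X-.688,Y+.0963)
m=(Z>.083)&(Z<.1)&(rt<.04); xy=np.stack([X[m],Y[m]],1).astype(np.float32)*1000; print("bar",m.sum(),np.median(Z[m]),cv2.minAreaRect(xy))
m=(Z>.02)&(Z<.034)&(rt<.07); xy=np.stack([X[m],Y[m]],1).astype(np.float32)*1000; e=cv2.fitEllipse(cv2.convexHull(xy)); print("tray",e)
x1,y1=np.array(e[0])/1000; a1=np.degrees(np.arctan2(Y-y1,X-x1)); r1=np.hypot(X-x1,Y-y1)
for k in range(-90,-52,2):
    q=(r1>.053)&(r1<.06)&(Z<.04)&(a1>=k)&(a1<k+2); print(k,q.sum(),(1000*Z[q].mean()).round(1),end=" | ")
```

```text
key 73 0.6591034166731058 0.0179768056544667 0.06800109807191718 ang -73.30616853588116 [-78.6853975  -69.01063697]
-96 12 59.7 | -94 11 60.1 | -92 12 60.0 | -90 13 60.3 | -88 12 60.0 | -86 13 60.3 | -84 12 60.2 | -82 2 60.1 | -80 7 67.8 | -78 14 67.9 | -76 11 68.3 | -74 14 68.3 | -72 15 68.5 | -70 25 63.4 | -68 12 60.3 | -66 13 60.0 | -64 12 60.4 | -62 12 60.1 | -60 13 60.3 | -58 13 60.0 | -56 15 59.9 | -54 11 60.5 | 
bar 1233 0.09127894593517816 ((687.103515625, -93.69271850585938), (59.079559326171875, 14.5040922164917), 19.315181732177734)
tray ((687.0382080078125, -94.70484161376953), (123.95762634277344, 124.62850952148438), 178.44931030273438)
-90 0 nan | -88 0 nan | -86 0 nan | -84 4 26.5 | -82 10 26.7 | -80 10 25.7 | -78 7 24.0 | -76 0 nan | -74 0 nan | -72 0 nan | -70 0 nan | -68 0 nan | -66 0 nan | -64 1 27.5 | -62 0 nan | -60 1 26.8 | -58 3 26.2 | -56 7 26.4 | -54 9 26.1 | <stdin>:15: RuntimeWarning: Mean of empty slice.
  ret = ret.dtype.type(ret / rcount)
```

```bash
python3 -c "
from h import *
to(.6873,-.095,.20,-71)"
```

```text
shift [-15.9 171.6   3.8] yaw 0.47 z-axis [ 3.5e-03 -2.0e-04 -1.0e+00] pos [0.6451 0.0721 0.2037] ang -70.53 q [-0.04  0.25  1.67 -0.    1.22  1.19] t 2.9 F [ 0.6 -0.4 -0.3]
```

```bash
python3 -m crank '[[[-5,50,0],0.5,0],[[-10,100,0],0.5,0],[[-15,150,0],0.5,0],[[-16,172,4],0.5,0],[[-16,172,4],0.5,0],[[-16,172,44],0.5,0],[[-16,172,84],0.5,0],[[-16,172,84],0.5,0],[[-16,172,84],0.5,0]]'
python3 -c "
from h import *
to(.6873,-.095,.06,-71)"
```

```text
time: 3.8
eef_pos: [0.686, -0.0942, 0.1179]
tcp_rot: [0.986, 0.165, -0.0, -0.0]
contact_force: [0.4, -0.1, 0.6]
opening: 0.999
finger_force: 0.0
shift [ 1.   1.2 57.9] yaw -0.01 z-axis [-6.e-04  6.e-04 -1.e+00] pos [ 0.686  -0.0942  0.1179] ang -71.01 q [-0.28  0.43  1.61  0.    1.1   0.96] t 3.8 F [ 0.4 -0.1  0.6]
```

```bash
python3 -m crank '[[[1,1,30],0,0],[[1,1,58],0,0],[[1,1,58],0,0],[[1,1,58],0,100],[[1,1,58],0,180],[[1,1,58],0,255],[[1,1,58],0,255],[[1,1,58],0,255],[[1,1,58],0,255],[[1,1,58],0,255]]' 60
python3 -m crank '[[[0,0,0],0,255],[[0,0,0],0,255],[[0,0,-20],0,255],[[0,0,-50],0,255],[[0,0,-80],0,255],[[0,0,-110],0,255],[[0,0,-130],0,255],[[0,0,-130],0,255],[[0,0,-130],0,255]]' 80
python3 - <<'E'
from h import *
to(.6433,.0712,.19,-74.7)
c=read_camera("wrist"); cv2.imwrite("pics/w3.png",c["frame"]); np.savez("w3.npz",**c)
E
```

```text
time: 4.8
eef_pos: [0.6878, -0.0963, 0.0604]
tcp_rot: [0.986, 0.164, 0.001, 0.0]
contact_force: [-1.4, 0.9, 4.3]
opening: 0.151
finger_force: 59.4
time: 5.7
eef_pos: [0.6864, -0.0961, 0.1872]
tcp_rot: [0.986, 0.164, -0.001, -0.001]
contact_force: [-0.1, 0.1, -4.3]
opening: 0.153
finger_force: 78.3
shift [  13.4 -172.2   -2.6] yaw 3.59 z-axis [-2.6e-03  7.0e-04 -1.0e+00] pos [ 0.6864 -0.0961  0.1872] ang -71.11 q [-0.29  0.36  1.56 -0.    1.22  0.96] t 5.7 F [-0.1  0.1 -4.3]
```

View pics/w3.png

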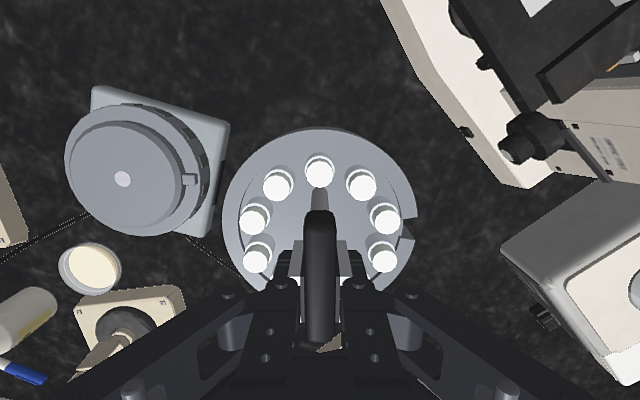

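Tray held (weight ≈4.3 N); notch at (408,228), key plainly seen at (190,180). Measure tray centre and notch, shoulder and key in this same frame.

```bash
cat > m3.py <<'E'
from h import *
from scipy.optimize import least_squares
c=dict(np.load("w3.npz")); P=cloud(c); X,Y,Z=P[...,0],P[...,1],P[...,2]
cam=np.array(c["origin"])
def circ(m,R0,x0,y0):   # outer edge points of mask by angle, fit centre with known radius
    r=np.hypot(X-x0,Y-y0);a=np.arctan2(Y-y0,X-x0); b=np.floor(np.degrees(a)/6).astype(int); pts=[]
    for k in np.unique(b[m]):
        q=m&(b==k)
        if q.sum()<20: continue
        i=np.argmax(np.where(q,r,0)); 
        if r.flat[i]>R0-.006: pts.append((X.flat[i],Y.flat[i]))
    pts=np.array(pts); f=least_squares(lambda p:np.hypot(*(pts-p[:2]).T)-p[2],[x0,y0,R0],loss="soft_l1",f_scale=.001)
    print(len(pts),"centre",f.x[:2].round(4),"R",f.x[2].round(4),"rms",np.sqrt((f.fun**2).mean()).round(4)); return f.x[:2]
rt=np.hypot(X-.687,Y+.096)
h=np.median(Z[(Z>.14)&(Z<.165)&(rt<.06)]); print("deck z",h)
t=circ((abs(Z-h)<.004)&(rt<.068),.062,.687,-.096)
rb=np.hypot(X-.6433,Y-.0712)
b=circ((Z>.0715)&(Z<.079)&(rb<.053),.045,.6433,.0712)
l=circ((Z>.056)&(Z<.064)&(rb<.066),.062,.6433,.0712)
def ang(m,p): a=np.degrees(np.arctan2(Y-p[1],X-p[0]))[m]; return a
r=np.hypot(X-b[0],Y-b[1]); m=(r>.051)&(r<.0605)&(Z>.065)&(Z<.0715)
for p in (b,): 
    a=ang(m&(Y<b[1])&(X>b[0]-.02),p); print("key",m.sum(),np.median(a),np.percentile(a,[3,97]))
r=np.hypot(X-t[0],Y-t[1]); a=np.degrees(np.arctan2(Y-t[1],X-t[0]))
for k in np.arange(-88,-54,1.):
    q=(r>.0535)&(r<.0605)&(a>=k)&(a<k+1); print(int(k),q.sum(),(1000*np.median(Z[q])).round(0) if q.any() else None,end="|")
m=(Z>h+.04)&(Z<h+.075)&(rt<.05); print("\ntcp->",get_state()["eef_pos"].round(4))
E
python3 m3.py
```

```text
deck z 0.1505726507125395
45 centre [ 0.6857 -0.0958] R 0.0621 rms 0.0002
60 centre [0.6437 0.0705] R 0.0476 rms 0.0005
60 centre [0.6432 0.0709] R 0.0616 rms 0.0003
key 111 -73.60564070421007 [-78.41341205 -69.06302206]
-88 13 152.0|-87 15 153.0|-86 14 153.0|-85 17 153.0|-84 15 153.0|-83 14 153.0|-82 14 153.0|-81 14 153.0|-80 16 153.0|-79 66 147.0|-78 26 148.0|-77 1 149.0|-76 0 None|-75 0 None|-74 0 None|-73 1 148.0|-72 2 148.0|-71 1 148.0|-70 0 None|-69 1 148.0|-68 1 148.0|-67 1 149.0|-66 0 None|-65 0 None|-64 10 153.0|-63 15 152.0|-62 19 153.0|-61 203 270.0|-60 656 271.0|-59 510 273.0|-58 117 277.0|-57 20 153.0|-56 16 153.0|-55 19 152.0|
tcp-> [ 0.6858 -0.0959  0.1861]
```

```bash
python3 -c "
from h import *
to(.6434,.0708,.187,-74.0)"
```

```text
shift [  13.9 -171.5   -0.5] yaw 2.89 z-axis [-0.0047  0.0013 -1.    ] pos [ 0.6858 -0.0959  0.1861] ang -71.11 q [-0.29  0.36  1.57 -0.    1.22  0.96] t 5.75 F [ 0.8  0.1 -3.8]
```

```bash
python3 -m crank '[[[3,-35,0],1,255],[[6,-75,0],2,255],[[9,-115,0],2.9,255],[[12,-150,0],2.9,255],[[14,-171,0],2.9,255],[[14,-171,0],2.9,255],[[14,-171,20],2.9,255],[[14,-171,36],2.9,255],[[14,-171,36],2.9,255],[[14,-171,36],2.9,255]]'
python3 - <<'E'
from h import *
to(.6434,.0708,.136,-74.0)
c=read_camera("wrist"); cv2.imwrite("pics/w4.png",c["frame"]); np.savez("w4.npz",**c)
P=cloud(c); X,Y,Z=P[...,0],P[...,1],P[...,2]
x0,y0=get_state()["eef_pos"][:2]
to(.6434,.0708,.136,-74.0)
E
```

```text
time: 6.75
eef_pos: [0.6444, 0.0694, 0.1515]
tcp_rot: [0.99, 0.139, -0.002, -0.0]
contact_force: [0.7, -0.1, -3.0]
opening: 0.154
finger_force: 78.4
shift [-0.5 -1.6 15.5] yaw -0.06 z-axis [-0.0033  0.     -1.    ] pos [0.6444 0.0694 0.1515] ang -74.06 q [-0.05  0.3   1.71 -0.    1.13  1.24] t 6.75 F [ 0.7 -0.1 -3. ]
shift [-1.4 -1.8 16.9] yaw -0.05 z-axis [-7.e-04 -1.e-04 -1.e+00] pos [0.6452 0.0694 0.1529] ang -74.05 q [-0.05  0.3   1.71 -0.    1.13  1.24] t 6.8 F [ 0.7 -0.4 -3.8]
```

View pics/w4.png

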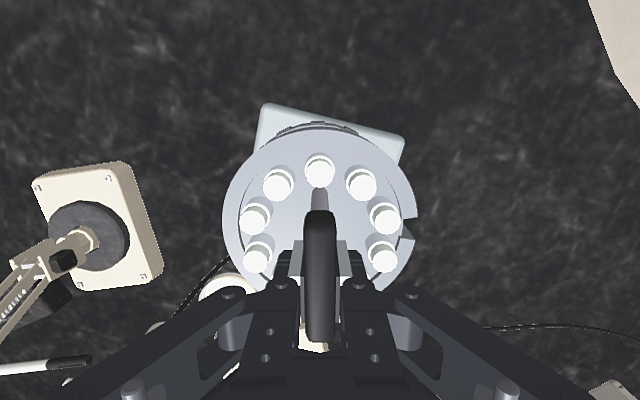

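The tray hangs level over the base, notch at (410,228), lower tray's far edge showing at (318,130). Descend gently.

```bash
python3 -m crank '[[[-1,-2,5],0,255],[[-1,-2,10],0,255],[[-1,-2,14],0,255],[[-1,-2,16],0,255],[[-1,-2,18],0,255],[[-1,-2,18],0,255]]'
python3 -m crank '[[[0,0,1],0,255],[[0,0,2],0,255],[[0,0,3],0,255],[[0,0,4],0,255],[[0,0,4],0,255]]'
python3 -c "
from h import *
to(.6434,.0708,.120,-74.0)"
```

```text
time: 7.4
eef_pos: [0.6435, 0.0718, 0.135]
tcp_rot: [0.99, 0.139, -0.0, -0.0]
contact_force: [0.0, -1.3, -2.8]
opening: 0.15
finger_force: 78.7
time: 7.9
eef_pos: [0.6435, 0.0717, 0.1311]
tcp_rot: [0.99, 0.139, -0.0, -0.0]
contact_force: [0.8, 0.5, -3.9]
opening: 0.151
finger_force: 78.7
shift [-0.4  0.8 11.1] yaw -0.0 z-axis [-3.e-04 -0.e+00 -1.e+00] pos [0.6435 0.0717 0.1311] ang -74.0 q [-0.05  0.32  1.72 -0.    1.1   1.25] t 7.9 F [ 0.8  0.5 -3.9]
```

```bash
python3 -m crank '[[[0,0,1],0,255],[[0,0,2],0,255],[[0,0,3],0,255],[[0,0,4],0,255],[[0,0,4],0,255]]'
python3 -m crank '[[[0,0,1],0,255],[[0,0,2],0,255],[[0,0,2],0,255]]'
```

```text
time: 8.4
eef_pos: [0.6435, 0.0717, 0.1271]
tcp_rot: [0.99, 0.139, -0.0, -0.0]
contact_force: [0.8, -0.7, -3.2]
opening: 0.152
finger_force: 78.7
time: 8.7
eef_pos: [0.6435, 0.0717, 0.1251]
tcp_rot: [0.99, 0.139, -0.0, -0.0]
contact_force: [-0.2, -0.5, -4.0]
opening: 0.153
finger_force: 78.7
```

No contact at key height (rim foot ≈ 65 mm, key top 68 mm): it's in the notch. On down.

```bash
python3 -m crank '[[[0,0,1],0,255],[[0,0,2],0,255],[[0,0,3],0,255],[[0,0,4],0,255],[[0,0,4],0,255]]'
python3 -m crank '[[[0,0,0.5],0,255],[[0,0,1],0,255],[[0,0,1],0,255]]'
```

```text
time: 9.2
eef_pos: [0.6435, 0.0717, 0.1211]
tcp_rot: [0.99, 0.139, -0.0, -0.0]
contact_force: [-0.8, -0.0, -4.1]
opening: 0.153
finger_force: 78.7
time: 9.5
eef_pos: [0.6437, 0.0718, 0.1205]
tcp_rot: [0.99, 0.139, 0.0, 0.0]
contact_force: [0.3, -1.3, -2.4]
opening: 0.156
finger_force: 78.7
```

```bash
python3 -m crank '[[[0,0,0.5],0,255],[[0,0,1],0,255],[[0,0,1],0,255]]'
```

```text
time: 9.8
eef_pos: [0.6438, 0.0718, 0.1205]
tcp_rot: [0.99, 0.139, 0.0, 0.0]
contact_force: [-3.4, 0.4, 4.6]
opening: 0.154
finger_force: 79.7
```

Seated on the land: height as expected, contact force reversed. Release and rise.

```bash
python3 -m crank '[[[0,0,0],0,230],[[0,0,0],0,150],[[0,0,0],0,50],[[0,0,0],0,0],[[0,0,0],0,0],[[0,0,0],0,0],[[0,0,0],0,0],[[0,0,0],0,0]]' 20
python3 -m crank '[[[0,0,-10],0,0],[[0,0,-30],0,0],[[0,0,-60],0,0],[[0,0,-100],0,0],[[0,0,-130],0,0],[[0,0,-150],0,0],[[0,0,-150],0,0],[[0,0,-150],0,0]]'
python3 - <<'E'
from h import *
c=read_camera("wrist"); cv2.imwrite("pics/w5.png",c["frame"])
P=cloud(c); X,Y,Z=P[...,0],P[...,1],P[...,2]; rt=np.hypot(X-.6436,Y-.0712)
m=(Z>.135)&(Z<.17)&(rt<.045); xy=np.stack([X[m],Y[m]],1).astype(np.float32)*1000
print("bar",m.sum(),np.median(Z[m]),"expect .152",cv2.minAreaRect(xy))
m=(Z>.078)&(Z<.096)&(rt<.07)
A=np.c_[X[m],Y[m],np.ones(m.sum())]; s=np.linalg.lstsq(A,Z[m],rcond=None)[0]
xy=np.stack([X[m],Y[m]],1).astype(np.float32)*1000
print("deck",np.median(Z[m]),"expect .086 tilt",s[:2],cv2.fitEllipse(cv2.convexHull(xy)))
m=(Z>.02)&(Z<.036)&(rt<.1); print("base",cv2.minAreaRect(np.stack([X[m],Y[m]],1).astype(np.float32)*1000), np.median(Z[m]))
E
```

```text
time: 10.6
eef_pos: [0.6437, 0.0717, 0.1193]
tcp_rot: [0.99, 0.139, 0.0, -0.0]
contact_force: [0.3, 0.3, 0.1]
opening: 1.0
finger_force: 0.0
time: 11.4
eef_pos: [0.6436, 0.0717, 0.2696]
tcp_rot: [0.99, 0.139, 0.0, 0.0]
contact_force: [-0.3, 0.6, -0.3]
opening: 0.996
finger_force: 0.0
bar 1016 0.1516509337567892 expect .152 ((644.0653686523438, 72.32618713378906), (59.117095947265625, 14.021903038024902), 16.43283462524414)
deck 0.0834282636384206 expect .086 tilt [0.00114705 0.00150216] ((643.2909545898438, 72.05168151855469), (123.79801940917969, 124.26290130615234), 96.13800048828125)
base ((643.0325317382812, 70.45854187011719), (129.92697143554688, 131.6549835205078), 2.3634963035583496) 0.029599884194019793
```

View pics/w5.png

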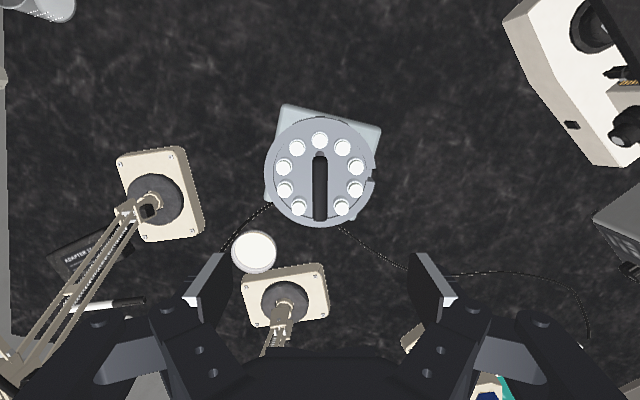

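The tray sits level on the base at (320,172) with its notch over the key at (372,174). The bar top reads 151.7 mm (152 expected), tilt is about 0.002 rad, it is centred to within 2 mm, and the gripper is clear. Handing in.

```bash
python3 -c "
from plant import ctrl
print(ctrl.sign_off())"
```

```text
the job is handed in; nothing more can be done
None
```

The tray is stacked on the lower tray with its notch over the key, fully down, level and released; I handed the job in at about 11.5 s, and no verdict came back.

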